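# Put the pipe union away in the fittings drawer

## Task

Put the straight pipe union that lies on the firebrick away: pull the top drawer of the grey cabinet out to its stop, lay the union gently (not dropped) flat on the floor of the compartment that already holds a straight union like it, not the one with the elbow, and then push the drawer fully home. Both fittings already in the drawer stay in their own compartments, and the loose things on the bench stay where they are.

Things in the scene. Friction and masses are not known exactly. Their poses are not given: they have to be found in the camera images.
- drawer (a joint): Opening of the cabinet's top drawer in m: 0 fully home, 0.170 at its stop. It slides stiffly (some 2 to 3 N) and stays where it is left; it may start slightly ajar.
- drawer_handle (a point): Middle of the top drawer's handle: a level steel bar 120 mm long and 12 mm thick, 40 mm in front of the drawer's face (34 mm clear gap behind it), 35 mm below the cabinet's top and 20 mm below the upper edge of the drawer's face. Moves with the drawer. Axes: x points into the cabinet (the drawer opens along -x), y along the bar, z up.
- drawer_floor (a point): Centre of the upper face of the top drawer's floor; moves with it, axes as for the handle. Inside x runs -106 to +106 mm; a 6 mm wall along y = 0 parts two compartments, 146 mm wide, centred at y = +76 and -76 mm. Side and dividing walls rise 49 mm above the floor, the front 64 mm (outside at x = -127 mm). At the stop, x = -106 to +57 mm is open from above.
- cabinet: Grey steel bench cabinet, fixed, 260 mm deep (x), 340 mm wide (y), 175 mm high; origin at the centre of its underside, x from the drawer front to the back. The lower drawer is locked. A low black tray (25 mm high) stands on the rear half of its top.
- brick: Cream firebrick, fixed, 230 x 114 mm and 64 mm high (x, y, z), origin at the centre of its underside.
- union: The straight union to be put away: copper tube, 22 mm in diameter, with a brass hex nut (36 mm across flats, 24 mm long) at each end, 110 mm overall along its x axis, 62 mm of bare tube between the nuts, 0.3 kg, resting on flats of its nuts on the firebrick. Origin below its middle, on the lower flats; the tube's axis is 18 mm above.
- union_center (a point): Centre of the straight union to be put away, on the tube's axis.
- stored_union_center (a point): Centre of a like straight union that lies crosswise in one compartment of the drawer (left or right varies), tube axis 18 mm above the drawer's floor.
- stored_elbow_center (a point): A right-angled elbow in the other compartment of the drawer: copper tube, 22 mm in diameter, with a brass hex nut (36 mm across flats, 24 mm long) at each end; some 105 x 95 mm; the point is in the middle of its outline, 18 mm above the drawer's floor.
- bench_elbow: Another such elbow, 105 x 95 mm and 36 mm high, loose on the bench at the far side of the brick from the cabinet; not to be moved. Origin at the middle of its outline, on the bench.
- flux_jar: Jar, 64 mm in diameter and 75 mm high, loose on the bench; not to be moved. Origin at the centre of its underside.
- wire_brush: Hand brush lying on the bench, loose; not to be moved. Origin at its middle, on the bench, x along it.
- spanner: Spanner lying on the bench, loose; not to be moved. Origin at its middle, on the bench, x along it.
- can: Can, 66 mm in diameter and 120 mm high, loose on the bench; not to be moved. Origin at the centre of its underside.
Mind the look-alikes: they are no part of the job. Leave any purple or white look-alike of the union alone.

How it is judged:
By the outcome, as a careful person would: the job done as asked, in the order asked, and still so for the second after the job is handed in, with the robot touching nothing.
It also fails if it takes over 69 s, if anything falls off the work surface, if the arm or the gripper's body presses on something with over 40 N, if the wrist force passes 120 N, or if a joint passes its speed limit or range.

## Robot

A 6-joint arm with a two-finger parallel gripper is mounted at the origin on the work surface. World frame = base frame: x ahead of the robot, y to its left, z up, the work surface at z = 0. Lengths are in m, angles in degrees, forces in N, time in s.
With the tool pointing down it reaches from about 0.425 to 0.95 m from the base axis. Payload 14.7 kg.
Tool frame: the origin (TCP) lies midway between the tips of the shut fingers; the grasp point (between the pads) lies 19 mm behind it; z points along the fingers, y is the line along which they close (so a half turn about z gives the same grasp; the last joint's range is limited). The gripper opens to 85 mm and grips with 20 to 120 N. Pads are 22 mm wide; open, the fingers measure 114 mm over their backs; the gripper's body (76 mm by 85 mm) begins 54 mm behind the grasp point. The pads swing forward as they close: fully open they stand 13 mm farther back than shut.
Start: joints at [-79.103, 27.513, 91.461, -0, 61.026, -2.67], TCP at [0.153, -0.632, 0.231] pointing down, gripper open.
Joint ranges: [-157.49, 157.49], [-46.99, 117.5], [13.45, 153.17], [-89.5, 269.5], [5.16, 153.95], [-167.48, 167.48]. Speed limits (degrees/s): [108.29, 108.29, 136.94, 172.46, 172.46, 172.46].

## Interface

Orientations are given as [roll, pitch, yaw] about the fixed x, y, z axes, in that order (R = Rz(yaw) Ry(pitch) Rx(roll)).
In Python, from cell import r, vision gives the robot as it stands.
- The arm moves only by the tool move_arm, never from a script. Its argument "series" is a list of rows, each an object of numbers: "tx", "ty", "tz": the shift along the tool's x, y, z normalised to -1 to 1, where 1 is 50 mm; "ax", "ay", "az": the turn, a rotation vector about the tool's x, y, z normalised to -1 to 1, where 1 is 0.08 rad. A call has 1 to 5 rows; each row shifts and turns the commanded pose from where the row before left it, along the tool's axes as they then stand; what a row does not reach is not made up. A row lasts 1/10 s, in which the tool goes at most 50 mm and 8.59 degrees, less where a joint would pass 70% of its speed; a pose out of reach is approached as far as the arm can. A call with a number of a shift or a turn outside -1 to 1 is refused whole. A call with a gripper value outside its range is refused whole. "gripper" is the opening, from 0 (shut) to 1 (fully open), set as the call begins (left out, the last holds). The fingers move at their own pace and stop on an object; "newtons" is the grip in N (left out, the last holds). Time passes only in rows, so rows that do not move let the fingers close. It gives the time, the measured TCP pose, the force, the opening and the grip force at its end, in the units of the state.
- r.get_obs(): the state, without advancing time (a new reading comes with each control period).
- vision.camera(name): name is "side" or "top"; returns (picture, depth): 384x512x3 uint8, red, green, blue; 384x512 float32, m along the optical axis (not along the pixel's ray), 0 where there is no reading.
- vision.camera_info(name): a dict with "fx", "fy", "cx", "cy" (pixels), "distortion" ([k1, k2, p1, p2, k3] as OpenCV has them; the pictures are not rectified), "extrinsics" (4x4, takes a point from camera to world coordinates). Camera axes: x right, y down, z forward; pixel columns grow to the right and rows downward; lengths in m; the calibration is good to about 2 mm. A picture is of the moment at which its call begins. camera_info takes no time and is no camera call.
- r.sign_off(): hands the job in; it is judged then, once.
The state is a dict: "clock": time; "qpos": joint angles; "qd": joint speeds; "joint_torque": joint torques, N m; "ee_pos": TCP position; "tcp_rot": TCP orientation; "contact_force": force on the tool from outside, world axes, zero at the start; "moment": the same for the moment, N m; "finger_gap": finger opening in m; "grasp_force": force on a finger pad.
Only numpy, scipy, OpenCV 4.12 (cv2) and the standard library are available. Lean on these libraries where they do the work, as an engineer would, in place of code of your own. Each camera call takes 0.05 s, during which the arm holds its last target. There are 200 camera calls.

## Working session

There is one attempt and no reset: what is moved stays moved. The work goes in short steps, Python scripts to look and compute and a tool call to move; the robot and the scene stay as the last step left them, time stands still between calls to the robot, and variables do not carry over. Pictures are saved under pics/ and viewed, at most 10 in all, crops included, and the job is handed in when it is done.

Besides the shell and the picture viewer there is one more tool, called after "Emit:" as name([rows], argument=value, ...), one row to a line, values as JSON. move_arm: Moves the arm, as the interface text tells. Its arguments: {"type":"object","properties":{"series":{"type":"array","items":{"type":"object","properties":{"tx":{"type":"number","minimum":-1,"maximum":1},"ty":{"type":"number","minimum":-1,"maximum":1},"tz":{"type":"number","minimum":-1,"maximum":1},"ax":{"type":"number","minimum":-1,"maximum":1},"ay":{"type":"number","minimum":-1,"maximum":1},"az":{"type":"number","minimum":-1,"maximum":1}}}},"gripper":{"type":"number"},"newtons":{"type":"number"}},"required":["series"]}

```bash
mkdir -p pics
cat > h.py <<'E'
import numpy as np, cv2
from cell import r, vision
def grab(n):
    im,d=vision.camera(n); np.savez(f'/tmp/{n}.npz',im=im,d=d); return im,d
def load(n):
    z=np.load(f'/tmp/{n}.npz'); return z['im'],z['d']
def cloud(n,d):
    i=vision.camera_info(n); K=np.array([[i['fx'],0,i['cx']],[0,i['fy'],i['cy']],[0,0,1.]])
    h,w=d.shape; u,v=np.meshgrid(np.arange(w),np.arange(h))
    p=cv2.undistortPoints(np.stack([u,v],-1).reshape(-1,1,2).astype(np.float64),K,np.array(i['distortion'],float)).reshape(h,w,2)
    P=np.dstack([p*d[...,None],d]); E=np.array(i['extrinsics'])
    return P@E[:3,:3].T+E[:3,3]
def save(name,im,crop=None,s=1):
    if crop: x0,y0,x1,y1=crop; im=im[y0:y1,x0:x1]
    cv2.imwrite('pics/'+name,cv2.cvtColor(cv2.resize(im,None,fx=s,fy=s,interpolation=cv2.INTER_CUBIC),cv2.COLOR_RGB2BGR))
E
python3 - <<'E'
from h import *
for n in ('side','top'):
    im,d=grab(n); save(n+'0.png',im,None,1.5); print(vision.camera_info(n))
o=r.get_obs(); print(o)
E
```

```text
{'fx': 395.22841486936636, 'fy': 395.22841486936636, 'cx': 249.6636586303614, 'cy': 197.19080777491484, 'distortion': array([0.0430986, 0.       , 0.       , 0.       , 0.       ]), 'extrinsics': array([[-0.82195309, -0.3491975 ,  0.44994914, -0.11961823],
       [-0.56911596,  0.53457533, -0.62476895,  0.91775703],
       [-0.02236395, -0.76960401, -0.63812971,  0.99966771],
       [ 0.        ,  0.        ,  0.        ,  1.        ]])}
{'fx': 371.2399877362292, 'fy': 371.2399877362292, 'cx': 254.11290706085614, 'cy': 192.67321142781867, 'distortion': array([-0.09650491,  0.        ,  0.        ,  0.        ,  0.        ]), 'extrinsics': array([[-0.02292457, -0.98668312,  0.16103068,  0.33054488],
       [-0.99960825,  0.02520925,  0.01215883,  0.02577985],
       [-0.01605638, -0.16068886, -0.9868745 ,  1.30896213],
       [ 0.        ,  0.        ,  0.        ,  1.        ]])}
{'clock': 0.1, 'qpos': array([-7.91023147e+01,  2.75464645e+01,  9.14923449e+01,  4.82853419e-04,
        6.10259087e+01, -2.67166377e+00]), 'qd': array([ 0.04627454,  0.00677186, -0.05183078,  0.01084718, -0.02139344,
       -0.08187247]), 'joint_torque': array([ 6.73815521e-04, -9.52254438e+01, -4.31041646e+01, -2.16459894e-04,
        5.20722897e-03, -4.64462721e-05]), 'ee_pos': array([ 0.15243494, -0.63147101,  0.23071993]), 'tcp_rot': array([-1.79935372e+02, -3.43836222e-03,  1.35691130e+01]), 'contact_force': array([0.45564965, 0.51792548, 0.26614455]), 'moment': array([-0.03009542,  0.02837076,  0.02378905]), 'grasp_force': 0.0, 'finger_gap': 0.08522171820305938}
```

View pics/top0.png

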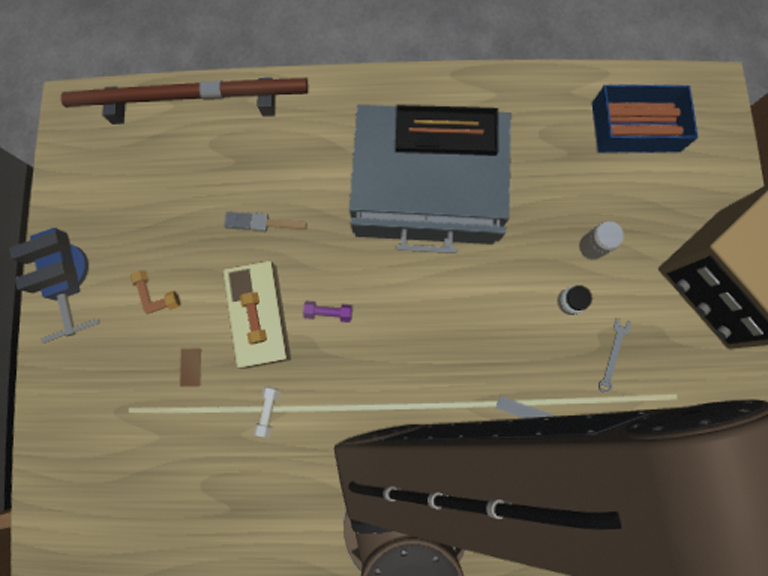

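View pics/side0.png

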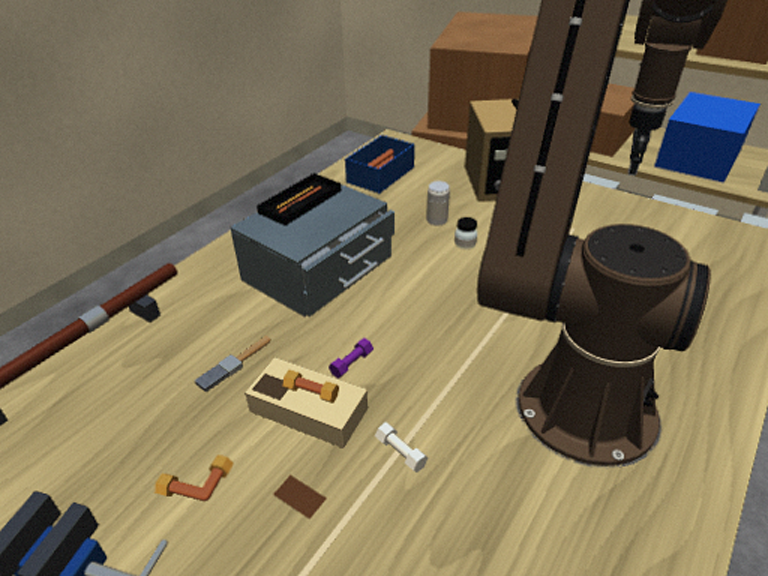

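In the top picture (1.5x pixels) there are three union-like pieces: copper and brass on the firebrick at (253,318), purple on the bench at (328,312), and white at (267,412). The one on the cream brick with brass nuts fits the description, since the others are the purple and white decoys. The cabinet is at (430,170) with its handle at (428,245), and the drawer looks slightly ajar. I'll confirm with a crop and measure.

Run:
```python
from h import *
im,d=load('top'); C=cloud('top',d); np.set_printoptions(precision=4,suppress=True)
hsv=cv2.cvtColor(im,cv2.COLOR_RGB2HSV)
a=np.full((400,390,3),0,np.uint8)
c1=cv2.resize(im[165:255,140:245],None,fx=5,fy=5,interpolation=cv2.INTER_CUBIC)[:450]
c2=cv2.resize(im[60:175,225:350],None,fx=4,fy=4,interpolation=cv2.INTER_CUBIC)
H=max(c1.shape[0],c2.shape[0]); p=lambda c:cv2.copyMakeBorder(c,0,H-c.shape[0],0,0,cv2.BORDER_CONSTANT)
o=np.hstack([p(c1),p(c2)]); print(o.shape); o=cv2.resize(o,None,fx=.75,fy=.75,interpolation=cv2.INTER_AREA); save('crop1.png',o)
# union: points above brick
S=C[180:250,140:200].reshape(-1,3)
u=S[(S[:,2]>.072)&(S[:,2]<.12)]
c,(w),ang=cv2.minAreaRect(u[:,:2].astype(np.float32)); print('union',c,w,ang,len(u),u[:,2].max(),np.median(u[:,2]))
b=S[(S[:,2]>.05)&(S[:,2]<.11)]; print('brick',cv2.minAreaRect(b[:,:2].astype(np.float32)), np.median(b[:,2]))
S=C[60:175,225:350].reshape(-1,3)
t=S[(S[:,2]>.165)&(S[:,2]<.185)]; print('cabtop',cv2.minAreaRect(t[:,:2].astype(np.float32)),np.median(t[:,2]))
S=C[155:172,255:312].reshape(-1,3); h=S[(S[:,2]>.10)&(S[:,2]<.165)]; print('handle',cv2.minAreaRect(h[:,:2].astype(np.float32)),h[:,2].max(),h.min(0),h.max(0))
for nm,(x0,y0,x1,y1) in dict(purple=(198,195,240,220),jar=(370,185,398,212),can=(385,140,420,175),brush=(145,135,208,160),elbow=(85,175,122,215)).items():
    S=C[y0:y1,x0:x1].reshape(-1,3); S=S[(S[:,2]>.012)]; print(nm,S.min(0),S.max(0))
```

```text
(460, 1025, 3)
union (0.47356221079826355, 0.32963719964027405) (0.10998425632715225, 0.04282018542289734) 11.908135414123535 321 0.10599747941902171 0.09307371307562518
brick ((0.4843330979347229, 0.33188381791114807), (0.22771267592906952, 0.11675434559583664), 9.057448387145996) 0.06430552714055926
cabtop ((0.7845503091812134, -0.07356381416320801), (0.34115198254585266, 0.2665795087814331), 84.72825622558594) 0.1751110231684938
handle ((0.6256809830665588, -0.06318332999944687), (0.17308089137077332, 0.04837600514292717), 85.51290130615234) 0.1507708351181778 [ 0.597  -0.1512  0.1003] [0.6548 0.0213 0.1508]
purple [0.3305 0.0258 0.0121] [0.5195 0.2243 1.309 ]
jar [ 0.3305 -0.4339  0.0123] [0.5345 0.0258 1.309 ]
can [ 0.3305 -0.4986  0.0126] [0.6672 0.0258 1.309 ]
brush [0.3305 0.0258 0.012 ] [0.7423 0.4176 1.309 ]
elbow [0.3305 0.0258 0.0123] [0.6023 0.6475 1.309 ]
```

View pics/crop1.png

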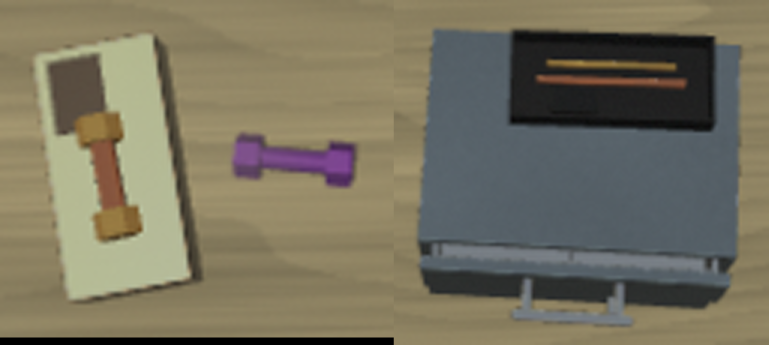

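The crop confirms the target: the brass and copper union on the brick, with the purple one beside it on the bench. The drawer is slightly ajar. Next I'll refine the cabinet frame and handle position and plan the approach.

```bash
cat >> h.py <<'E'
from scipy.spatial.transform import Rotation as R
def plan(p,yaw,n,start=None,q0=None):
    """rows taking a tool-down pose from start to p,yaw in n rows"""
    o=r.get_obs(); p0=np.array(o['ee_pos'] if start is None else start); y0=o['tcp_rot'][2] if q0 is None else q0
    dy=(yaw-y0+180)%360-180; out=[]
    for i in range(n):
        M=R.from_euler('xyz',[180,0,y0+dy*i/n],degrees=True).as_matrix()
        t=M.T@((np.array(p)-p0)/n)/.05
        out.append([*np.round(t,2),round(-np.radians(dy)/n/.08,2)])
    for k in out: print(k)
E
python3 - <<'E'
from h import *
np.set_printoptions(precision=4,suppress=True)
im,d=load('top'); C=cloud('top',d); 
T=(C[...,2]>.168)&(C[...,2]<.182); T[:60]=0;T[175:]=0;T[:,:225]=0;T[:,350:]=0
# front edge: lowest row per column of T
pts=[]
for c in range(245,335):
    rr=np.where(T[:,c])[0]
    if len(rr): pts.append(C[rr.max(),c])
pts=np.array(pts); k=np.polyfit(pts[:,1],pts[:,0],1); print('front edge x=',k,np.degrees(np.arctan(k[0])),np.std(np.polyval(k,pts[:,1])-pts[:,0]))
for rr in (90,110,125):
    cs=np.where(T[rr])[0]; print(C[rr,cs.min()],C[rr,cs.max()])
for n in ('top','side'):
    if n=='side': im,d=load(n); C=cloud(n,d)
    yaw=np.radians(-5.3); o=np.array([.785,-.074,0])
    L=(C-o)@np.array([[np.cos(yaw),-np.sin(yaw),0],[np.sin(yaw),np.cos(yaw),0],[0,0,1]])
    m=(L[...,0]>-.24)&(L[...,0]<-.155)&(abs(L[...,1])<.12)&(L[...,2]>.125)&(L[...,2]<.16)
    q=L[m]; print(n,len(q),np.percentile(q,[2,10,50,90,98],axis=0))
    m=(L[...,0]>-.175)&(L[...,0]<-.12)&(abs(L[...,1])<.15)&(L[...,2]>.153)&(L[...,2]<.167)
    q=L[m]; print('face edge',len(q),np.percentile(q,[2,10,50,90,98],axis=0))
E
```

```text
front edge x= [0.0842 0.6814] 4.814200071146974 0.0008470558883073253
[0.8589 0.0881 0.171 ] [ 0.8506 -0.2467  0.171 ]
[0.7892 0.0955 0.1715] [ 0.7791 -0.2407  0.1756]
[0.7365 0.0991 0.1761] [ 0.7281 -0.2372  0.1757]
top 180 [[-0.1836 -0.0618  0.1387]
 [-0.1825 -0.0545  0.1404]
 [-0.1776 -0.0009  0.1442]
 [-0.1666  0.0511  0.1477]
 [-0.1578  0.0589  0.1498]]
face edge 454 [[-0.1384 -0.1425  0.1543]
 [-0.1369 -0.1195  0.1561]
 [-0.131  -0.0002  0.1594]
 [-0.1243  0.1184  0.1623]
 [-0.1225  0.1437  0.1644]]
side 107 [[-0.1865 -0.0558  0.1361]
 [-0.1852 -0.0482  0.1383]
 [-0.1813  0.0035  0.1428]
 [-0.1642  0.055   0.1462]
 [-0.1576  0.0649  0.1469]]
face edge 228 [[-0.1417 -0.1414  0.1534]
 [-0.1398 -0.1116  0.1551]
 [-0.1343  0.018   0.1585]
 [-0.1265  0.1265  0.1609]
 [-0.1233  0.146   0.1624]]
```

Run:
```python
from h import *
plan([.607,-.058,.231],85,16)
```

```text
[np.float64(0.72), np.float64(-0.56), np.float64(-0.0), np.float64(-0.97)]
[np.float64(0.76), np.float64(-0.51), np.float64(-0.0), np.float64(-0.97)]
[np.float64(0.8), np.float64(-0.44), np.float64(-0.0), np.float64(-0.97)]
[np.float64(0.83), np.float64(-0.38), np.float64(-0.0), np.float64(-0.97)]
[np.float64(0.86), np.float64(-0.32), np.float64(-0.0), np.float64(-0.97)]
[np.float64(0.88), np.float64(-0.25), np.float64(-0.0), np.float64(-0.97)]
[np.float64(0.9), np.float64(-0.18), np.float64(-0.0), np.float64(-0.97)]
[np.float64(0.91), np.float64(-0.11), np.float64(-0.0), np.float64(-0.97)]
[np.float64(0.91), np.float64(-0.04), np.float64(-0.0), np.float64(-0.97)]
[np.float64(0.91), np.float64(0.03), np.float64(-0.0), np.float64(-0.97)]
[np.float64(0.91), np.float64(0.11), np.float64(-0.0), np.float64(-0.97)]
[np.float64(0.9), np.float64(0.18), np.float64(-0.0), np.float64(-0.97)]
[np.float64(0.88), np.float64(0.25), np.float64(-0.0), np.float64(-0.97)]
[np.float64(0.86), np.float64(0.31), np.float64(-0.0), np.float64(-0.97)]
[np.float64(0.83), np.float64(0.38), np.float64(-0.0), np.float64(-0.97)]
[np.float64(0.8), np.float64(0.44), np.float64(-0.0), np.float64(-0.97)]
```

Emit:
move_arm([
  {"tx": 0.72,"ty": -0.56,"az": -0.97},
  {"tx": 0.76,"ty": -0.51,"az": -0.97},
  {"tx": 0.8,"ty": -0.44,"az": -0.97},
  {"tx": 0.83,"ty": -0.38,"az": -0.97},
  {"tx": 0.86,"ty": -0.32,"az": -0.97},
], gripper=0.38, newtons=40)

```text
validation failed for argument at $.se...
```

Emit:
move_arm([
  {"tx": 0.88,"ty": -0.25,"az": -0.97},
  {"tx": 0.9,"ty": -0.18,"az": -0.97},
  {"tx": 0.91,"ty": -0.11,"az": -0.97},
  {"tx": 0.91,"ty": -0.04,"az": -0.97},
  {"tx": 0.91,"ty": 0.03,"az": -0.97},
])

```text
validation failed for argument at $.se...
```

Emit:
move_arm([
  {"tx": 0.91,"ty": 0.11,"az": -0.97},
  {"tx": 0.9,"ty": 0.18,"az": -0.97},
  {"tx": 0.88,"ty": 0.25,"az": -0.97},
  {"tx": 0.86,"ty": 0.31,"az": -0.97},
  {"tx": 0.83,"ty": 0.38,"az": -0.97},
])

```text
validation failed for argument at $.se...
```

Emit:
move_arm([
  {"tx": 0.8,"ty": 0.44,"az": -0.97},
  {},
  {},
])

```text
validation failed for argument at $.se...
```

Emit:
move_arm([
  {"tx": 0.72,"ty": -0.56,"tz": 0,"ax": 0,"ay": 0,"az": -0.97},
  {"tx": 0.76,"ty": -0.51,"tz": 0,"ax": 0,"ay": 0,"az": -0.97},
  {"tx": 0.8,"ty": -0.44,"tz": 0,"ax": 0,"ay": 0,"az": -0.97},
  {"tx": 0.83,"ty": -0.38,"tz": 0,"ax": 0,"ay": 0,"az": -0.97},
  {"tx": 0.86,"ty": -0.32,"tz": 0,"ax": 0,"ay": 0,"az": -0.97},
], gripper=0.38, newtons=40)

```text
clock: 0.6
ee_pos: [0.2952, -0.4512, 0.2311]
tcp_rot: [-180.0, -0.0, 36.0]
contact_force: [0.8, -0.0, -0.2]
finger_gap: 0.0325
grasp_force: 0.0
```

Emit:
move_arm([
  {"tx": 0.88,"ty": -0.25,"tz": 0,"ax": 0,"ay": 0,"az": -0.97},
  {"tx": 0.9,"ty": -0.18,"tz": 0,"ax": 0,"ay": 0,"az": -0.97},
  {"tx": 0.91,"ty": -0.11,"tz": 0,"ax": 0,"ay": 0,"az": -0.97},
  {"tx": 0.91,"ty": -0.04,"tz": 0,"ax": 0,"ay": 0,"az": -0.97},
  {"tx": 0.91,"ty": 0.03,"tz": 0,"ax": 0,"ay": 0,"az": -0.97},
])

```text
clock: 1.1
ee_pos: [0.4372, -0.2719, 0.2312]
tcp_rot: [-180.0, -0.0, 58.2]
contact_force: [1.3, -0.9, -0.1]
finger_gap: 0.0328
grasp_force: 0.0
```

Emit:
move_arm([
  {"tx": 0.91,"ty": 0.11,"tz": 0,"ax": 0,"ay": 0,"az": -0.97},
  {"tx": 0.9,"ty": 0.18,"tz": 0,"ax": 0,"ay": 0,"az": -0.97},
  {"tx": 0.88,"ty": 0.25,"tz": 0,"ax": 0,"ay": 0,"az": -0.97},
  {"tx": 0.86,"ty": 0.31,"tz": 0,"ax": 0,"ay": 0,"az": -0.97},
  {"tx": 0.83,"ty": 0.38,"tz": 0,"ax": 0,"ay": 0,"az": -0.97},
])

```text
clock: 1.6
ee_pos: [0.5805, -0.0935, 0.2311]
tcp_rot: [-180.0, 0.0, 80.5]
contact_force: [-0.5, -0.4, 0.5]
finger_gap: 0.0325
grasp_force: 0.0
```

Emit:
move_arm([
  {"tx": 0.8,"ty": 0.44,"tz": 0,"ax": 0,"ay": 0,"az": -0.97},
  {"tx": 0,"ty": 0,"tz": 0,"ax": 0,"ay": 0,"az": 0},
  {"tx": 0,"ty": 0,"tz": 0,"ax": 0,"ay": 0,"az": 0},
])

```text
clock: 1.9
ee_pos: [0.6081, -0.0586, 0.2307]
tcp_rot: [-179.9, 0.0, 84.8]
contact_force: [-0.3, 0.0, -0.1]
finger_gap: 0.0324
grasp_force: 0.0
```

Emit:
move_arm([
  {"tx": 0,"ty": 0.02,"tz": 0.5,"ax": 0,"ay": 0,"az": 0},
  {"tx": 0,"ty": 0,"tz": 0.5,"ax": 0,"ay": 0,"az": 0},
  {"tx": 0,"ty": 0,"tz": 0.2,"ax": 0,"ay": 0,"az": 0},
  {"tx": 0,"ty": 0,"tz": 0.15,"ax": 0,"ay": 0,"az": 0},
  {"tx": 0,"ty": 0,"tz": 0.05,"ax": 0,"ay": 0,"az": 0},
])

```text
clock: 2.4
ee_pos: [0.6089, -0.0602, 0.1611]
tcp_rot: [-180.0, 0.0, 84.7]
contact_force: [0.3, -0.2, -0.2]
finger_gap: 0.0328
grasp_force: 0.0
```

Emit:
move_arm([
  {"tx": 0,"ty": -0.04,"tz": 0.2,"ax": 0,"ay": 0,"az": 0},
  {"tx": 0,"ty": 0,"tz": 0.2,"ax": 0,"ay": 0,"az": 0},
  {"tx": 0,"ty": 0,"tz": 0.2,"ax": 0,"ay": 0,"az": 0},
  {"tx": 0,"ty": 0,"tz": 0.18,"ax": 0,"ay": 0,"az": 0},
  {"tx": 0,"ty": 0,"tz": 0,"ax": 0,"ay": 0,"az": 0},
])

```text
clock: 2.9
ee_pos: [0.6063, -0.0593, 0.1208]
tcp_rot: [-179.9, -0.0, 84.7]
contact_force: [-0.3, -0.3, 0.1]
finger_gap: 0.0323
grasp_force: 0.0
```

Run:
```python
from h import *
im,d=grab('side'); save('grip.png',im,(150,110,290,215),5)
```

```text
(no output)
```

View pics/grip.png

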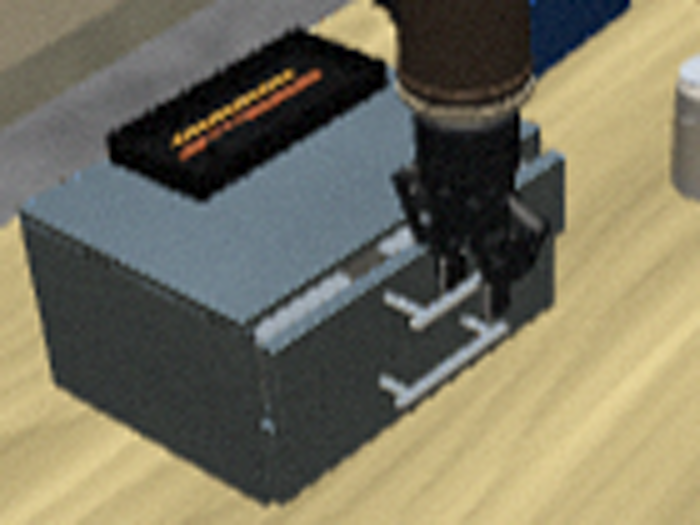

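The fingers straddle the upper bar, one behind it at (455,275) and one in front at (495,295). Closing now.

Emit:
move_arm([
  {"tx": 0,"ty": 0,"tz": 0,"ax": 0,"ay": 0,"az": 0},
  {"tx": 0,"ty": 0,"tz": 0,"ax": 0,"ay": 0,"az": 0},
  {"tx": 0,"ty": 0,"tz": 0,"ax": 0,"ay": 0,"az": 0},
  {"tx": 0,"ty": 0,"tz": 0,"ax": 0,"ay": 0,"az": 0},
], gripper=0, newtons=40)

```text
clock: 3.35
ee_pos: [0.6075, -0.0595, 0.1227]
tcp_rot: [179.9, 0.0, 84.7]
contact_force: [1.0, 0.3, 2.1]
finger_gap: 0.0106
grasp_force: 39.1
```

Emit:
move_arm([
  {"tx": 0,"ty": -0.2,"tz": 0,"ax": 0,"ay": 0,"az": 0},
  {"tx": 0,"ty": -0.5,"tz": 0,"ax": 0,"ay": 0,"az": 0},
  {"tx": 0,"ty": -0.6,"tz": 0,"ax": 0,"ay": 0,"az": 0},
  {"tx": 0,"ty": -0.6,"tz": 0,"ax": 0,"ay": 0,"az": 0},
  {"tx": 0,"ty": -0.5,"tz": 0,"ax": 0,"ay": 0,"az": 0},
])

```text
clock: 3.85
ee_pos: [0.4865, -0.0491, 0.1227]
tcp_rot: [179.9, 0.1, 84.7]
contact_force: [1.6, -14.9, -0.4]
finger_gap: 0.0106
grasp_force: 41.3
```

Emit:
move_arm([
  {"tx": 0,"ty": -0.2,"tz": 0,"ax": 0,"ay": 0,"az": 0},
  {"tx": 0,"ty": -0.1,"tz": 0,"ax": 0,"ay": 0,"az": 0},
  {"tx": 0,"ty": -0.1,"tz": 0,"ax": 0,"ay": 0,"az": 0},
  {"tx": 0,"ty": 0,"tz": 0,"ax": 0,"ay": 0,"az": 0},
])

```text
clock: 4.25
ee_pos: [0.467, -0.0475, 0.1227]
tcp_rot: [180.0, 0.1, 84.7]
contact_force: [-2.8, -14.5, 2.1]
finger_gap: 0.0103
grasp_force: 41.7
```

Emit:
move_arm([
  {"tx": -0.03,"ty": -0.1,"tz": 0,"ax": 0,"ay": 0,"az": 0},
  {"tx": 0,"ty": -0.1,"tz": 0,"ax": 0,"ay": 0,"az": 0},
  {"tx": 0,"ty": 0,"tz": 0,"ax": 0,"ay": 0,"az": 0},
])

```text
clock: 4.55
ee_pos: [0.4569, -0.0468, 0.1227]
tcp_rot: [-180.0, -0.0, 84.7]
contact_force: [-2.0, 3.8, 5.7]
finger_gap: 0.0104
grasp_force: 42.0
```

Emit:
move_arm([
  {"tx": 0,"ty": -0.1,"tz": 0,"ax": 0,"ay": 0,"az": 0},
  {"tx": 0,"ty": 0,"tz": 0,"ax": 0,"ay": 0,"az": 0},
])

```text
clock: 4.75
ee_pos: [0.452, -0.0464, 0.1227]
tcp_rot: [180.0, -0.0, 84.7]
contact_force: [-1.6, 4.7, 6.2]
finger_gap: 0.0103
grasp_force: 42.0
```

Emit:
move_arm([
  {"tx": 0,"ty": -0.06,"tz": 0,"ax": 0,"ay": 0,"az": 0},
  {"tx": 0,"ty": 0,"tz": 0,"ax": 0,"ay": 0,"az": 0},
])

```text
clock: 4.95
ee_pos: [0.4509, -0.0463, 0.1227]
tcp_rot: [179.8, -0.0, 84.7]
contact_force: [7.8, 4.7, -2.2]
finger_gap: 0.0104
grasp_force: 41.2
```

Emit:
move_arm([
  {"tx": 0,"ty": -0.06,"tz": 0,"ax": 0,"ay": 0,"az": 0},
  {"tx": 0,"ty": 0,"tz": 0,"ax": 0,"ay": 0,"az": 0},
])

```text
clock: 5.15
ee_pos: [0.4508, -0.0463, 0.1229]
tcp_rot: [179.5, -0.0, 84.7]
contact_force: [23.9, 6.2, -22.5]
finger_gap: 0.0103
grasp_force: 39.9
```

Emit:
move_arm([
  {"tx": 0,"ty": 0.08,"tz": 0,"ax": 0,"ay": 0,"az": 0},
  {"tx": 0,"ty": 0,"tz": 0,"ax": 0,"ay": 0,"az": 0},
])

```text
clock: 5.35
ee_pos: [0.4514, -0.0463, 0.1227]
tcp_rot: [179.9, -0.0, 84.7]
contact_force: [2.0, 4.6, 6.1]
finger_gap: 0.0105
grasp_force: 42.6
```

Emit:
move_arm([
  {"tx": 0,"ty": 0,"tz": 0,"ax": 0,"ay": 0,"az": 0},
  {"tx": 0,"ty": 0,"tz": 0,"ax": 0,"ay": 0,"az": 0},
  {"tx": 0,"ty": 0,"tz": 0,"ax": 0,"ay": 0,"az": 0},
], gripper=0.38)

```text
clock: 5.65
ee_pos: [0.4503, -0.0465, 0.1222]
tcp_rot: [-180.0, 0.0, 84.7]
contact_force: [-0.2, 0.1, -0.5]
finger_gap: 0.0324
grasp_force: 0.0
```

Emit:
move_arm([
  {"tx": 0,"ty": 0,"tz": -0.3,"ax": 0,"ay": 0,"az": 0},
  {"tx": 0,"ty": 0,"tz": -0.6,"ax": 0,"ay": 0,"az": 0},
  {"tx": 0,"ty": 0,"tz": -0.8,"ax": 0,"ay": 0,"az": 0},
  {"tx": 0,"ty": 0,"tz": -0.7,"ax": 0,"ay": 0,"az": 0},
])

```text
clock: 6.05
ee_pos: [0.4502, -0.0465, 0.2438]
tcp_rot: [-180.0, 0.0, 84.7]
contact_force: [0.3, -0.0, 0.3]
finger_gap: 0.0324
grasp_force: 0.0
```

Run:
```python
from h import *
o=r.get_obs(); print(o['ee_pos'],o['tcp_rot'],o['qpos'])
ya=11.9
plan([.4736,.3296,.24],ya,17)
```

```text
[ 0.45024724 -0.04649439  0.24380354] [-1.79974218e+02  1.42018080e-03  8.47024451e+01] [-9.73116930e+00  1.07777345e+01  1.15336563e+02 -4.21847353e-03
  5.39112975e+01 -4.43112850e+00]
[np.float64(0.44), np.float64(-0.01), np.float64(0.0), np.float64(0.93)]
[np.float64(0.44), np.float64(-0.05), np.float64(0.0), np.float64(0.93)]
[np.float64(0.44), np.float64(-0.08), np.float64(0.0), np.float64(0.93)]
[np.float64(0.43), np.float64(-0.11), np.float64(0.0), np.float64(0.93)]
[np.float64(0.42), np.float64(-0.14), np.float64(0.0), np.float64(0.93)]
[np.float64(0.41), np.float64(-0.17), np.float64(0.0), np.float64(0.93)]
[np.float64(0.39), np.float64(-0.2), np.float64(0.0), np.float64(0.93)]
[np.float64(0.38), np.float64(-0.23), np.float64(0.0), np.float64(0.93)]
[np.float64(0.36), np.float64(-0.26), np.float64(0.0), np.float64(0.93)]
[np.float64(0.34), np.float64(-0.29), np.float64(0.0), np.float64(0.93)]
[np.float64(0.32), np.float64(-0.31), np.float64(0.0), np.float64(0.93)]
[np.float64(0.29), np.float64(-0.33), np.float64(0.0), np.float64(0.93)]
[np.float64(0.27), np.float64(-0.35), np.float64(0.0), np.float64(0.93)]
[np.float64(0.24), np.float64(-0.37), np.float64(0.0), np.float64(0.93)]
[np.float64(0.21), np.float64(-0.39), np.float64(0.0), np.float64(0.93)]
[np.float64(0.18), np.float64(-0.4), np.float64(0.0), np.float64(0.93)]
[np.float64(0.15), np.float64(-0.42), np.float64(0.0), np.float64(0.93)]
```

Emit:
move_arm([
  {"tx": 0.44,"ty": -0.01,"tz": 0,"ax": 0,"ay": 0,"az": 0.93},
  {"tx": 0.44,"ty": -0.05,"tz": 0,"ax": 0,"ay": 0,"az": 0.93},
  {"tx": 0.44,"ty": -0.08,"tz": 0,"ax": 0,"ay": 0,"az": 0.93},
  {"tx": 0.43,"ty": -0.11,"tz": 0,"ax": 0,"ay": 0,"az": 0.93},
  {"tx": 0.42,"ty": -0.14,"tz": 0,"ax": 0,"ay": 0,"az": 0.93},
], gripper=0.6)

```text
clock: 6.55
ee_pos: [0.4574, 0.0649, 0.2423]
tcp_rot: [-180.0, 0.0, 63.2]
contact_force: [0.4, -0.9, 0.5]
finger_gap: 0.0512
grasp_force: 0.0
```

Emit:
move_arm([
  {"tx": 0.41,"ty": -0.17,"tz": 0,"ax": 0,"ay": 0,"az": 0.93},
  {"tx": 0.39,"ty": -0.2,"tz": 0,"ax": 0,"ay": 0,"az": 0.93},
  {"tx": 0.38,"ty": -0.23,"tz": 0,"ax": 0,"ay": 0,"az": 0.93},
  {"tx": 0.36,"ty": -0.26,"tz": 0,"ax": 0,"ay": 0,"az": 0.93},
  {"tx": 0.34,"ty": -0.29,"tz": 0,"ax": 0,"ay": 0,"az": 0.93},
])

```text
clock: 7.05
ee_pos: [0.4646, 0.1755, 0.2422]
tcp_rot: [-180.0, 0.0, 41.9]
contact_force: [-0.4, -0.3, -0.7]
finger_gap: 0.0514
grasp_force: 0.0
```

Emit:
move_arm([
  {"tx": 0.32,"ty": -0.31,"tz": 0,"ax": 0,"ay": 0,"az": 0.93},
  {"tx": 0.29,"ty": -0.33,"tz": 0,"ax": 0,"ay": 0,"az": 0.93},
  {"tx": 0.27,"ty": -0.35,"tz": 0,"ax": 0,"ay": 0,"az": 0.93},
  {"tx": 0.24,"ty": -0.37,"tz": 0,"ax": 0,"ay": 0,"az": 0.93},
  {"tx": 0.21,"ty": -0.39,"tz": 0,"ax": 0,"ay": 0,"az": 0.93},
])

```text
clock: 7.55
ee_pos: [0.4717, 0.2858, 0.2421]
tcp_rot: [180.0, 0.0, 20.6]
contact_force: [-0.1, -0.7, 0.3]
finger_gap: 0.0511
grasp_force: 0.0
```

Emit:
move_arm([
  {"tx": 0.18,"ty": -0.4,"tz": 0,"ax": 0,"ay": 0,"az": 0.93},
  {"tx": 0.15,"ty": -0.42,"tz": 0,"ax": 0,"ay": 0,"az": 0.93},
  {"tx": 0,"ty": 0,"tz": 0,"ax": 0,"ay": 0,"az": 0},
])

```text
clock: 7.85
ee_pos: [0.4745, 0.3312, 0.242]
tcp_rot: [-180.0, -0.0, 12.2]
contact_force: [-0.1, 0.5, -0.5]
finger_gap: 0.0515
grasp_force: 0.0
```

Run:
```python
from h import *
o=r.get_obs(); print(o['ee_pos'],o['tcp_rot'],o['qpos'])
im,d=grab('top'); save('top1.png',im,(150,60,350,210),4)
```

```text
[0.47449766 0.33124139 0.24204891] [-1.79974514e+02 -1.09026832e-02  1.21834990e+01] [3.19039686e+01 2.11711083e+01 1.00372127e+02 2.38392241e-02
 5.84379038e+01 1.09707993e+02]
```

View pics/top1.png

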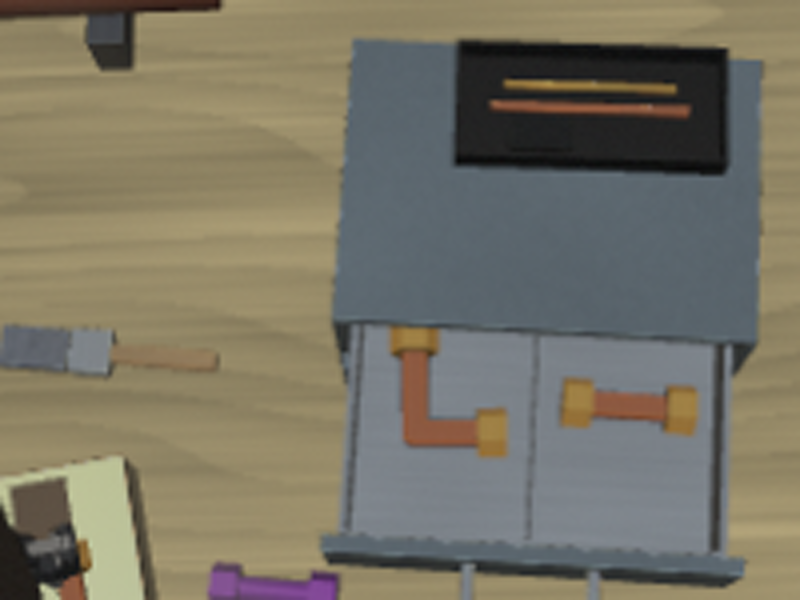

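The drawer is fully out. The stored union is in the right (-y) compartment at (630,407) and the elbow is in the left at (450,390), so the target is the right compartment, in front of the stored union at about (625,490).

Emit:
move_arm([
  {"tx": -0.02,"ty": 0.03,"tz": 0.6,"ax": 0,"ay": 0,"az": 0},
  {"tx": 0,"ty": 0,"tz": 0.9,"ax": 0,"ay": 0,"az": 0},
  {"tx": 0,"ty": 0,"tz": 0.7,"ax": 0,"ay": 0,"az": 0},
  {"tx": 0,"ty": 0,"tz": 0.4,"ax": 0,"ay": 0,"az": 0},
  {"tx": 0,"ty": 0,"tz": 0.2,"ax": 0,"ay": 0,"az": 0},
])

```text
clock: 8.4
ee_pos: [0.4728, 0.3261, 0.1004]
tcp_rot: [179.9, 0.2, 12.3]
contact_force: [0.2, -0.2, 0.2]
finger_gap: 0.0512
grasp_force: 0.0
```

Emit:
move_arm([
  {"tx": 0,"ty": 0,"tz": 0.3,"ax": 0,"ay": 0,"az": 0},
  {"tx": 0,"ty": 0,"tz": 0.2,"ax": 0,"ay": 0,"az": 0},
  {"tx": 0,"ty": 0,"tz": 0.14,"ax": 0,"ay": 0,"az": 0},
  {"tx": 0,"ty": 0,"tz": 0,"ax": 0,"ay": 0,"az": 0},
])

```text
clock: 8.8
ee_pos: [0.4737, 0.3273, 0.07]
tcp_rot: [180.0, 0.0, 12.2]
contact_force: [0.5, -0.7, 0.3]
finger_gap: 0.0511
grasp_force: 0.0
```

Run:
```python
from h import *
np.set_printoptions(precision=4,suppress=True)
im,d=load('top'); C=cloud('top',d)
# stored union brass+copper in crop -> full px
x0,x1,y0,y1=285,328,150,172
sub=im[y0:y1,x0:x1].astype(int); P=C[y0:y1,x0:x1]
m=(sub[...,0]-sub[...,2]>50)
q=P[m]; print('stored',cv2.minAreaRect(q[:,:2].astype(np.float32)),q[:,2].max(),np.median(q[:,2]),m.sum())
f=P[~m]; print('floor z',np.median(f[:,2]))
# walls: points at z .14-.15 for divider; front wall top z~.16
px=lambda u,v:C[int(60+v/4),int(150+u/4)]
for n,u,v in [('div near',528,500),('div far',537,350),('Lwall',345,500),('Rwall',730,480),('Rwall2',727,400),('front L',335,550),('front R',735,572),('front mid',528,560),('floor',620,490)]: print(n,px(u,v))
S=C[150:210,240:345].reshape(-1,3); F=S[(S[:,2]>.152)&(S[:,2]<.168)&(S[:,0]<.52)]; print('front wall',cv2.minAreaRect(F[:,:2].astype(np.float32)))
W=S[(S[:,2]>.135)&(S[:,2]<.152)&(S[:,0]<.65)&(S[:,0]>.5)]
print(np.histogram(W[:,1]+.0875*(W[:,0]-.6),bins=np.arange(-.26,.14,.01)))
```

```text
stored ((0.623963475227356, -0.13507774472236633), (0.10668517649173737, 0.03646208345890045), 84.2547836303711) 0.1380797809024994 0.126028495550642 280
floor z 0.09613939099492463
div near [ 0.5495 -0.0516  0.109 ]
div far [ 0.6752 -0.0621  0.1206]
Lwall [0.5473 0.0975 0.1419]
Rwall [ 0.5833 -0.2394 -0.0009]
Rwall2 [ 0.6202 -0.2099  0.1479]
front L [0.5062 0.1065 0.1587]
front R [ 0.4787 -0.2052  0.1629]
front mid [ 0.4931 -0.0469  0.1564]
floor [ 0.56   -0.1292  0.0967]
front wall ((0.49742016196250916, -0.06402124464511871), (0.2985664904117584, 0.0158050749450922), 85.13939666748047)
(array([ 0,  0,  0,  0, 35, 81,  0,  5,  5,  6,  3,  3,  6,  4,  3,  5,  4,
        6,  6, 23, 51,  4,  3,  8,  5,  3,  3,  3,  3,  8,  4,  6,  6,  6,
        0,  0,  0,  0,  0]), array([-0.26, -0.25, -0.24, -0.23, -0.22, -0.21, -0.2 , -0.19, -0.18,
       -0.17, -0.16, -0.15, -0.14, -0.13, -0.12, -0.11, -0.1 , -0.09,
       -0.08, -0.07, -0.06, -0.05, -0.04, -0.03, -0.02, -0.01,  0.  ,
        0.01,  0.02,  0.03,  0.04,  0.05,  0.06,  0.07,  0.08,  0.09,
        0.1 ,  0.11,  0.12,  0.13]))
```

Emit:
move_arm([
  {"tx": 0,"ty": -0.04,"tz": 0,"ax": 0,"ay": 0,"az": 0},
  {"tx": 0,"ty": 0,"tz": 0,"ax": 0,"ay": 0,"az": 0},
])

```text
clock: 9.0
ee_pos: [0.4738, 0.33, 0.071]
tcp_rot: [-180.0, -0.1, 12.2]
contact_force: [0.0, 0.0, 0.5]
finger_gap: 0.0517
grasp_force: 0.0
```

Emit:
move_arm([
  {"tx": 0,"ty": 0,"tz": 0,"ax": 0,"ay": 0,"az": 0},
  {"tx": 0,"ty": 0,"tz": 0,"ax": 0,"ay": 0,"az": 0},
  {"tx": 0,"ty": 0,"tz": 0,"ax": 0,"ay": 0,"az": 0},
  {"tx": 0,"ty": 0,"tz": 0,"ax": 0,"ay": 0,"az": 0},
], gripper=0, newtons=60)

```text
clock: 9.4
ee_pos: [0.4736, 0.3296, 0.0709]
tcp_rot: [-180.0, -0.0, 12.2]
contact_force: [-1.0, -1.5, 8.2]
finger_gap: 0.0199
grasp_force: 58.3
```

Emit:
move_arm([
  {"tx": 0,"ty": 0,"tz": -0.2,"ax": 0,"ay": 0,"az": 0},
  {"tx": 0,"ty": 0,"tz": -0.6,"ax": 0,"ay": 0,"az": 0},
  {"tx": 0,"ty": 0,"tz": -0.9,"ax": 0,"ay": 0,"az": 0},
  {"tx": 0,"ty": 0,"tz": -0.9,"ax": 0,"ay": 0,"az": 0},
  {"tx": 0,"ty": 0,"tz": -0.8,"ax": 0,"ay": 0,"az": 0},
])

```text
clock: 9.9
ee_pos: [0.4732, 0.3294, 0.243]
tcp_rot: [-180.0, -0.0, 12.2]
contact_force: [0.9, 0.8, -3.5]
finger_gap: 0.0196
grasp_force: 59.3
```

Run:
```python
from h import *
o=r.get_obs(); print(o['ee_pos'],o['tcp_rot'],o['contact_force'],o['finger_gap'])
im,d=grab('side'); save('lift.png',im,(150,150,290,290),4)
plan([.5525,-.1312,.25],84.9,16)
```

```text
[0.47319831 0.32939559 0.2429549 ] [-1.79987432e+02 -3.16071476e-02  1.22428637e+01] [ 0.91577134  0.76666221 -3.52548635] 0.01964837622679142
[np.float64(-0.03), np.float64(0.58), np.float64(-0.0), np.float64(-0.99)]
[np.float64(-0.07), np.float64(0.58), np.float64(-0.0), np.float64(-0.99)]
[np.float64(-0.12), np.float64(0.57), np.float64(-0.0), np.float64(-0.99)]
[np.float64(-0.17), np.float64(0.56), np.float64(-0.0), np.float64(-0.99)]
[np.float64(-0.21), np.float64(0.55), np.float64(-0.0), np.float64(-0.99)]
[np.float64(-0.25), np.float64(0.53), np.float64(-0.0), np.float64(-0.99)]
[np.float64(-0.29), np.float64(0.51), np.float64(-0.0), np.float64(-0.99)]
[np.float64(-0.33), np.float64(0.48), np.float64(-0.0), np.float64(-0.99)]
[np.float64(-0.37), np.float64(0.45), np.float64(-0.0), np.float64(-0.99)]
[np.float64(-0.4), np.float64(0.42), np.float64(-0.0), np.float64(-0.99)]
[np.float64(-0.44), np.float64(0.39), np.float64(-0.0), np.float64(-0.99)]
[np.float64(-0.47), np.float64(0.35), np.float64(-0.0), np.float64(-0.99)]
[np.float64(-0.49), np.float64(0.32), np.float64(-0.0), np.float64(-0.99)]
[np.float64(-0.52), np.float64(0.28), np.float64(-0.0), np.float64(-0.99)]
[np.float64(-0.54), np.float64(0.23), np.float64(-0.0), np.float64(-0.99)]
[np.float64(-0.55), np.float64(0.19), np.float64(-0.0), np.float64(-0.99)]
```

View pics/lift.png

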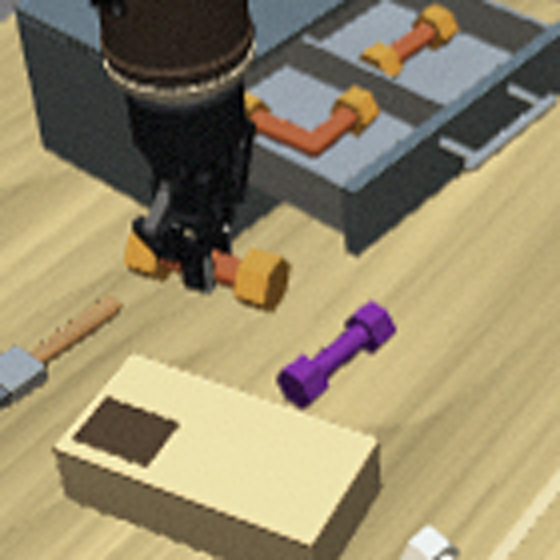

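The union is held level by mid-tube, with nuts at (150,255) and (262,280), and the drawer is open behind it. Carrying it over now.

Emit:
move_arm([
  {"tx": -0.03,"ty": 0.58,"tz": 0,"ax": 0,"ay": 0,"az": -0.99},
  {"tx": -0.07,"ty": 0.58,"tz": 0,"ax": 0,"ay": 0,"az": -0.99},
  {"tx": -0.12,"ty": 0.57,"tz": 0,"ax": 0,"ay": 0,"az": -0.99},
  {"tx": -0.17,"ty": 0.56,"tz": 0,"ax": 0,"ay": 0,"az": -0.99},
  {"tx": -0.21,"ty": 0.55,"tz": 0,"ax": 0,"ay": 0,"az": -0.99},
])

```text
clock: 10.45
ee_pos: [0.497, 0.1842, 0.2405]
tcp_rot: [-180.0, 0.0, 35.1]
contact_force: [-0.3, -0.1, -4.2]
finger_gap: 0.0198
grasp_force: 59.7
```

Emit:
move_arm([
  {"tx": -0.25,"ty": 0.53,"tz": 0,"ax": 0,"ay": 0,"az": -0.99},
  {"tx": -0.29,"ty": 0.51,"tz": 0,"ax": 0,"ay": 0,"az": -0.99},
  {"tx": -0.33,"ty": 0.48,"tz": 0,"ax": 0,"ay": 0,"az": -0.99},
  {"tx": -0.37,"ty": 0.45,"tz": 0,"ax": 0,"ay": 0,"az": -0.99},
  {"tx": -0.4,"ty": 0.42,"tz": 0,"ax": 0,"ay": 0,"az": -0.99},
])

```text
clock: 10.95
ee_pos: [0.5212, 0.0403, 0.2405]
tcp_rot: [-180.0, 0.0, 57.8]
contact_force: [0.7, 0.3, -3.9]
finger_gap: 0.0199
grasp_force: 59.7
```

Emit:
move_arm([
  {"tx": -0.44,"ty": 0.39,"tz": 0,"ax": 0,"ay": 0,"az": -0.99},
  {"tx": -0.47,"ty": 0.35,"tz": 0,"ax": 0,"ay": 0,"az": -0.99},
  {"tx": -0.49,"ty": 0.32,"tz": 0,"ax": 0,"ay": 0,"az": -0.99},
  {"tx": -0.52,"ty": 0.28,"tz": 0,"ax": 0,"ay": 0,"az": -0.99},
  {"tx": -0.54,"ty": 0.23,"tz": 0,"ax": 0,"ay": 0,"az": -0.99},
])

```text
clock: 11.45
ee_pos: [0.5448, -0.1046, 0.2405]
tcp_rot: [-180.0, -0.0, 80.5]
contact_force: [0.8, -0.4, -4.1]
finger_gap: 0.0198
grasp_force: 59.7
```

Emit:
move_arm([
  {"tx": -0.55,"ty": 0.19,"tz": 0,"ax": 0,"ay": 0,"az": -0.99},
  {"tx": 0,"ty": 0,"tz": 0,"ax": 0,"ay": 0,"az": 0},
  {"tx": 0,"ty": 0,"tz": 0,"ax": 0,"ay": 0,"az": 0},
])

```text
clock: 11.75
ee_pos: [0.5494, -0.1325, 0.2402]
tcp_rot: [-180.0, -0.0, 84.7]
contact_force: [-0.3, -0.5, -3.9]
finger_gap: 0.0197
grasp_force: 59.7
```

Emit:
move_arm([
  {"tx": 0.03,"ty": 0.06,"tz": 0.4,"ax": 0,"ay": 0,"az": 0},
  {"tx": 0,"ty": 0,"tz": 0.7,"ax": 0,"ay": 0,"az": 0},
  {"tx": 0,"ty": 0,"tz": 0.5,"ax": 0,"ay": 0,"az": 0},
  {"tx": 0,"ty": 0,"tz": 0.4,"ax": 0,"ay": 0,"az": 0},
  {"tx": 0,"ty": 0,"tz": 0.3,"ax": 0,"ay": 0,"az": 0},
])

```text
clock: 12.25
ee_pos: [0.5521, -0.1296, 0.1241]
tcp_rot: [-179.9, -0.0, 84.8]
contact_force: [0.3, 0.5, -3.4]
finger_gap: 0.0197
grasp_force: 59.7
```

Emit:
move_arm([
  {"tx": 0,"ty": 0,"tz": 0.1,"ax": 0,"ay": 0,"az": 0},
  {"tx": 0,"ty": 0,"tz": 0.1,"ax": 0,"ay": 0,"az": 0},
  {"tx": 0,"ty": 0,"tz": 0.06,"ax": 0,"ay": 0,"az": 0},
  {"tx": 0,"ty": 0,"tz": 0,"ax": 0,"ay": 0,"az": 0},
])

```text
clock: 12.65
ee_pos: [0.553, -0.1307, 0.1126]
tcp_rot: [180.0, 0.0, 84.8]
contact_force: [-0.3, 0.5, -3.2]
finger_gap: 0.0202
grasp_force: 59.6
```

Expected contact is at a TCP height of about 0.103, so I'll creep down and watch the force.

Emit:
move_arm([
  {"tx": 0,"ty": 0,"tz": 0.08,"ax": 0,"ay": 0,"az": 0},
  {"tx": 0,"ty": 0,"tz": 0.06,"ax": 0,"ay": 0,"az": 0},
  {"tx": 0,"ty": 0,"tz": 0,"ax": 0,"ay": 0,"az": 0},
])

```text
clock: 12.95
ee_pos: [0.5527, -0.1309, 0.1051]
tcp_rot: [-180.0, -0.0, 84.8]
contact_force: [-0.1, 0.0, -3.8]
finger_gap: 0.0197
grasp_force: 59.6
```

Emit:
move_arm([
  {"tx": 0,"ty": 0,"tz": 0.03,"ax": 0,"ay": 0,"az": 0},
  {"tx": 0,"ty": 0,"tz": 0,"ax": 0,"ay": 0,"az": 0},
  {"tx": 0,"ty": 0,"tz": 0,"ax": 0,"ay": 0,"az": 0},
])

```text
clock: 13.25
ee_pos: [0.5529, -0.1309, 0.1038]
tcp_rot: [180.0, 0.0, 84.8]
contact_force: [0.2, 0.3, -4.3]
finger_gap: 0.0197
grasp_force: 59.6
```

Emit:
move_arm([
  {"tx": 0,"ty": 0,"tz": 0.02,"ax": 0,"ay": 0,"az": 0},
  {"tx": 0,"ty": 0,"tz": 0,"ax": 0,"ay": 0,"az": 0},
  {"tx": 0,"ty": 0,"tz": 0,"ax": 0,"ay": 0,"az": 0},
])

```text
clock: 13.55
ee_pos: [0.5531, -0.1309, 0.1029]
tcp_rot: [180.0, 0.0, 84.8]
contact_force: [0.6, -0.6, -1.2]
finger_gap: 0.0196
grasp_force: 60.1
```

Emit:
move_arm([
  {"tx": 0,"ty": 0,"tz": 0.01,"ax": 0,"ay": 0,"az": 0},
  {"tx": 0,"ty": 0,"tz": 0,"ax": 0,"ay": 0,"az": 0},
])

```text
clock: 13.75
ee_pos: [0.5534, -0.131, 0.1029]
tcp_rot: [179.9, 0.0, 84.8]
contact_force: [-0.0, 0.9, 6.5]
finger_gap: 0.0201
grasp_force: 60.9
```

Emit:
move_arm([
  {"tx": 0,"ty": 0,"tz": 0,"ax": 0,"ay": 0,"az": 0},
  {"tx": 0,"ty": 0,"tz": 0,"ax": 0,"ay": 0,"az": 0},
  {"tx": 0,"ty": 0,"tz": 0,"ax": 0,"ay": 0,"az": 0},
  {"tx": 0,"ty": 0,"tz": 0,"ax": 0,"ay": 0,"az": 0},
], gripper=0.45)

```text
clock: 14.15
ee_pos: [0.5531, -0.1309, 0.1024]
tcp_rot: [180.0, 0.0, 84.8]
contact_force: [2.4, 0.2, 0.3]
finger_gap: 0.0385
grasp_force: 0.0
```

Emit:
move_arm([
  {"tx": 0,"ty": 0,"tz": -0.2,"ax": 0,"ay": 0,"az": 0},
  {"tx": 0,"ty": 0,"tz": -0.5,"ax": 0,"ay": 0,"az": 0},
  {"tx": 0,"ty": 0,"tz": -0.9,"ax": 0,"ay": 0,"az": 0},
  {"tx": 0,"ty": 0,"tz": -0.9,"ax": 0,"ay": 0,"az": 0},
])

```text
clock: 14.55
ee_pos: [0.5521, -0.1307, 0.2289]
tcp_rot: [-179.9, -0.0, 84.8]
contact_force: [1.6, -0.9, -0.2]
finger_gap: 0.0385
grasp_force: 0.0
```

Run:
```python
from h import *
im,d=grab('side'); save('placed.png',im,(200,100,300,190),6)
o=r.get_obs(); print(o['ee_pos'],o['tcp_rot'])
plan([.4505,-.047,.232],84.8,5)
```

```text
[ 0.55544426 -0.13159774  0.23645555] [1.79553160e+02 8.88637242e-02 8.48488865e+01]
[np.float64(0.3), np.float64(-0.45), np.float64(0.02), np.float64(0.0)]
[np.float64(0.3), np.float64(-0.45), np.float64(0.02), np.float64(0.0)]
[np.float64(0.3), np.float64(-0.45), np.float64(0.02), np.float64(0.0)]
[np.float64(0.3), np.float64(-0.45), np.float64(0.02), np.float64(0.0)]
[np.float64(0.3), np.float64(-0.45), np.float64(0.02), np.float64(0.0)]
```

View pics/placed.png

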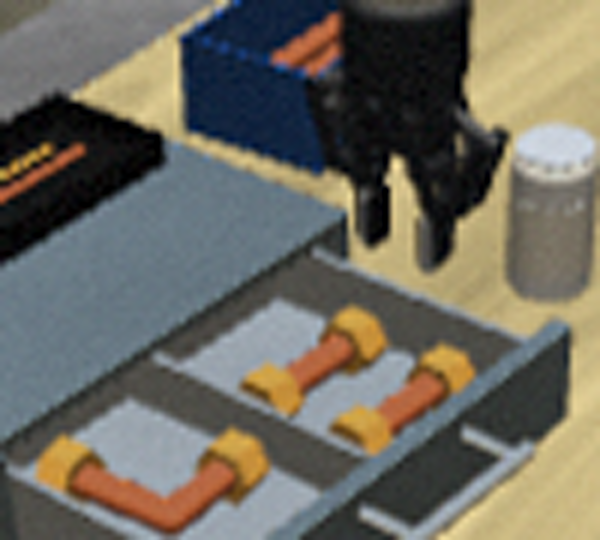

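The placed union lies flat in the right compartment in front of the stored one, with nuts at (365,425) and (445,370), and the elbow is undisturbed on the left. Going back to the handle.

Emit:
move_arm([
  {"tx": 0.3,"ty": -0.43,"tz": 0,"ax": 0,"ay": 0,"az": 0},
  {"tx": 0.3,"ty": -0.43,"tz": 0,"ax": 0,"ay": 0,"az": 0},
  {"tx": 0.3,"ty": -0.43,"tz": 0,"ax": 0,"ay": 0,"az": 0},
  {"tx": 0.3,"ty": -0.43,"tz": 0,"ax": 0,"ay": 0,"az": 0},
  {"tx": 0.3,"ty": -0.43,"tz": 0,"ax": 0,"ay": 0,"az": 0},
], gripper=0.38, newtons=40)

```text
clock: 15.1
ee_pos: [0.4515, -0.0459, 0.2278]
tcp_rot: [180.0, 0.0, 84.8]
contact_force: [-0.2, -1.1, 0.6]
finger_gap: 0.0325
grasp_force: 0.0
```

Emit:
move_arm([
  {"tx": 0,"ty": 0,"tz": 0,"ax": 0,"ay": 0,"az": 0},
  {"tx": 0,"ty": 0,"tz": 0,"ax": 0,"ay": 0,"az": 0},
])

```text
clock: 15.3
ee_pos: [0.4527, -0.0464, 0.228]
tcp_rot: [179.9, 0.0, 84.9]
contact_force: [0.5, -1.1, 0.3]
finger_gap: 0.0323
grasp_force: 0.0
```

Move −2 mm in x and 105 mm down, then close.

Emit:
move_arm([
  {"tx": 0,"ty": -0.04,"tz": 0.5,"ax": 0,"ay": 0,"az": 0},
  {"tx": 0,"ty": 0,"tz": 0.6,"ax": 0,"ay": 0,"az": 0},
  {"tx": 0,"ty": 0,"tz": 0.2,"ax": 0,"ay": 0,"az": 0},
  {"tx": 0,"ty": 0,"tz": 0.1,"ax": 0,"ay": 0,"az": 0},
  {"tx": 0,"ty": 0,"tz": 0,"ax": 0,"ay": 0,"az": 0},
])

```text
clock: 15.8
ee_pos: [0.451, -0.0466, 0.1573]
tcp_rot: [-180.0, -0.0, 84.8]
contact_force: [1.1, 0.3, 0.9]
finger_gap: 0.0324
grasp_force: 0.0
```

Emit:
move_arm([
  {"tx": 0,"ty": 0,"tz": 0.2,"ax": 0,"ay": 0,"az": 0},
  {"tx": 0,"ty": 0,"tz": 0.2,"ax": 0,"ay": 0,"az": 0},
  {"tx": 0,"ty": 0,"tz": 0.2,"ax": 0,"ay": 0,"az": 0},
  {"tx": 0,"ty": 0,"tz": 0.1,"ax": 0,"ay": 0,"az": 0},
  {"tx": 0,"ty": 0,"tz": 0,"ax": 0,"ay": 0,"az": 0},
])

```text
clock: 16.3
ee_pos: [0.45, -0.0462, 0.1215]
tcp_rot: [-179.9, -0.0, 84.8]
contact_force: [-0.7, 0.8, -0.1]
finger_gap: 0.0322
grasp_force: 0.0
```

Emit:
move_arm([
  {"tx": 0,"ty": 0,"tz": 0,"ax": 0,"ay": 0,"az": 0},
  {"tx": 0,"ty": 0,"tz": 0,"ax": 0,"ay": 0,"az": 0},
  {"tx": 0,"ty": 0,"tz": 0,"ax": 0,"ay": 0,"az": 0},
  {"tx": 0,"ty": 0,"tz": 0,"ax": 0,"ay": 0,"az": 0},
], gripper=0, newtons=40)

```text
clock: 16.7
ee_pos: [0.4509, -0.0464, 0.1225]
tcp_rot: [180.0, 0.0, 84.8]
contact_force: [1.2, 0.7, -0.7]
finger_gap: 0.0104
grasp_force: 39.2
```

Emit:
move_arm([
  {"tx": 0,"ty": 0.05,"tz": 0,"ax": 0,"ay": 0,"az": 0},
  {"tx": 0,"ty": 0.1,"tz": 0,"ax": 0,"ay": 0,"az": 0},
  {"tx": 0,"ty": 0.17,"tz": 0,"ax": 0,"ay": 0,"az": 0},
  {"tx": 0.01,"ty": 0.24,"tz": 0,"ax": 0,"ay": 0,"az": 0},
  {"tx": 0,"ty": 0.3,"tz": 0,"ax": 0,"ay": 0,"az": 0},
])

```text
clock: 17.2
ee_pos: [0.4935, -0.0499, 0.1225]
tcp_rot: [-180.0, 0.0, 84.9]
contact_force: [-2.2, -2.6, 3.9]
finger_gap: 0.0106
grasp_force: 39.8
```

Emit:
move_arm([
  {"tx": 0,"ty": 0.3,"tz": 0,"ax": 0,"ay": 0,"az": 0},
  {"tx": 0.01,"ty": 0.3,"tz": 0,"ax": 0,"ay": 0,"az": 0},
  {"tx": 0,"ty": 0.3,"tz": 0,"ax": 0,"ay": 0,"az": 0},
  {"tx": 0,"ty": 0.3,"tz": 0,"ax": 0,"ay": 0,"az": 0},
  {"tx": 0,"ty": 0.3,"tz": 0,"ax": 0,"ay": 0,"az": 0},
])

```text
clock: 17.7
ee_pos: [0.5689, -0.0564, 0.1225]
tcp_rot: [-180.0, 0.0, 84.8]
contact_force: [-1.7, -3.4, 5.0]
finger_gap: 0.0105
grasp_force: 39.9
```

Emit:
move_arm([
  {"tx": 0,"ty": 0.28,"tz": 0,"ax": 0,"ay": 0,"az": 0},
  {"tx": 0,"ty": 0.22,"tz": 0,"ax": 0,"ay": 0,"az": 0},
  {"tx": 0,"ty": 0.16,"tz": 0,"ax": 0,"ay": 0,"az": 0},
  {"tx": 0,"ty": 0.08,"tz": 0,"ax": 0,"ay": 0,"az": 0},
  {"tx": 0,"ty": 0.04,"tz": 0,"ax": 0,"ay": 0,"az": 0},
])

```text
clock: 18.2
ee_pos: [0.6076, -0.0596, 0.1225]
tcp_rot: [180.0, 0.0, 84.8]
contact_force: [-1.7, -0.8, 7.9]
finger_gap: 0.0108
grasp_force: 40.2
```

Expected home is near x = 0.620. Creeping in.

Emit:
move_arm([
  {"tx": 0,"ty": 0.06,"tz": 0,"ax": 0,"ay": 0,"az": 0},
  {"tx": 0,"ty": 0.06,"tz": 0,"ax": 0,"ay": 0,"az": 0},
  {"tx": 0,"ty": 0.06,"tz": 0,"ax": 0,"ay": 0,"az": 0},
  {"tx": 0,"ty": 0,"tz": 0,"ax": 0,"ay": 0,"az": 0},
])

```text
clock: 18.6
ee_pos: [0.6166, -0.0604, 0.1225]
tcp_rot: [180.0, 0.0, 84.8]
contact_force: [2.8, -2.3, 4.4]
finger_gap: 0.0102
grasp_force: 39.9
```

Emit:
move_arm([
  {"tx": 0,"ty": 0.06,"tz": 0,"ax": 0,"ay": 0,"az": 0},
  {"tx": 0,"ty": 0,"tz": 0,"ax": 0,"ay": 0,"az": 0},
])

```text
clock: 18.8
ee_pos: [0.6193, -0.0606, 0.1226]
tcp_rot: [180.0, 0.0, 84.8]
contact_force: [0.9, -1.8, 5.3]
finger_gap: 0.0106
grasp_force: 39.9
```

Emit:
move_arm([
  {"tx": 0,"ty": 0.04,"tz": 0,"ax": 0,"ay": 0,"az": 0},
  {"tx": 0,"ty": 0,"tz": 0,"ax": 0,"ay": 0,"az": 0},
])

```text
clock: 19.0
ee_pos: [0.6204, -0.0607, 0.1225]
tcp_rot: [-179.9, 0.0, 84.8]
contact_force: [-5.4, -2.2, 10.0]
finger_gap: 0.0104
grasp_force: 40.5
```

Emit:
move_arm([
  {"tx": 0,"ty": 0.04,"tz": 0,"ax": 0,"ay": 0,"az": 0},
  {"tx": 0,"ty": 0,"tz": 0,"ax": 0,"ay": 0,"az": 0},
  {"tx": 0,"ty": 0,"tz": 0,"ax": 0,"ay": 0,"az": 0},
])

```text
clock: 19.3
ee_pos: [0.6204, -0.0607, 0.1224]
tcp_rot: [-179.7, 0.0, 84.9]
contact_force: [-16.4, -1.8, 20.0]
finger_gap: 0.0102
grasp_force: 41.4
```

Emit:
move_arm([
  {"tx": 0,"ty": -0.02,"tz": 0,"ax": 0,"ay": 0,"az": 0},
  {"tx": 0,"ty": 0,"tz": 0,"ax": 0,"ay": 0,"az": 0},
])

```text
clock: 19.5
ee_pos: [0.6204, -0.0607, 0.1225]
tcp_rot: [-179.9, 0.0, 84.8]
contact_force: [-10.5, -2.4, 13.0]
finger_gap: 0.0107
grasp_force: 40.9
```

The drawer is home: travel matches 0.170 m and it is against a hard stop. Releasing with a slight inward push remaining, then retreating.

Emit:
move_arm([
  {"tx": 0,"ty": -0.03,"tz": 0,"ax": 0,"ay": 0,"az": 0},
  {"tx": 0,"ty": 0,"tz": 0,"ax": 0,"ay": 0,"az": 0},
])

```text
clock: 19.7
ee_pos: [0.6202, -0.0607, 0.1225]
tcp_rot: [-180.0, 0.0, 84.8]
contact_force: [-0.4, -0.3, 6.6]
finger_gap: 0.0105
grasp_force: 40.2
```

Emit:
move_arm([
  {"tx": 0,"ty": 0,"tz": 0,"ax": 0,"ay": 0,"az": 0},
  {"tx": 0,"ty": 0,"tz": 0,"ax": 0,"ay": 0,"az": 0},
  {"tx": 0,"ty": 0,"tz": 0,"ax": 0,"ay": 0,"az": 0},
], gripper=0.36)

```text
clock: 20.0
ee_pos: [0.6203, -0.0606, 0.1221]
tcp_rot: [-180.0, -0.0, 84.8]
contact_force: [-0.3, 0.3, -0.1]
finger_gap: 0.0308
grasp_force: 0.0
```

Emit:
move_arm([
  {"tx": 0,"ty": 0,"tz": -0.3,"ax": 0,"ay": 0,"az": 0},
  {"tx": 0,"ty": 0,"tz": -0.6,"ax": 0,"ay": 0,"az": 0},
  {"tx": 0,"ty": 0,"tz": -0.9,"ax": 0,"ay": 0,"az": 0},
  {"tx": 0,"ty": 0,"tz": -0.8,"ax": 0,"ay": 0,"az": 0},
])

```text
clock: 20.4
ee_pos: [0.6204, -0.0606, 0.255]
tcp_rot: [180.0, -0.0, 84.8]
contact_force: [1.6, -0.2, -0.0]
finger_gap: 0.0309
grasp_force: 0.0
```

Emit:
move_arm([
  {"tx": -0.9,"ty": 0,"tz": 0,"ax": 0,"ay": 0,"az": 0},
  {"tx": -0.9,"ty": 0,"tz": 0,"ax": 0,"ay": 0,"az": 0},
  {"tx": -0.9,"ty": 0,"tz": 0,"ax": 0,"ay": 0,"az": 0},
  {"tx": -0.9,"ty": 0,"tz": 0,"ax": 0,"ay": 0,"az": 0},
  {"tx": 0,"ty": 0,"tz": 0,"ax": 0,"ay": 0,"az": 0},
])

```text
clock: 20.9
ee_pos: [0.6037, -0.2451, 0.2534]
tcp_rot: [179.9, 0.1, 84.6]
contact_force: [0.5, 0.7, 0.4]
finger_gap: 0.0311
grasp_force: 0.0
```

Run:
```python
from h import *
im,d=grab('side'); C=cloud('side',d); save('end.png',im,None,1.5)
L=(C-[.785,-.0735,0])@R.from_euler('z',-5,degrees=True).as_matrix()
for lo,hi in ((-.2,-.155),(-.155,-.12)):
    q=L[(L[...,0]>lo)&(L[...,0]<hi)&(abs(L[...,1])<.15)&(L[...,2]>.135)&(L[...,2]<.162)]; print(len(q),np.percentile(q[:,0],[2,10,50]))
```

```text
92 [-0.17480753 -0.17335686 -0.17011614]
374 [-0.14568321 -0.12954004 -0.12620341]
```

View pics/end.png

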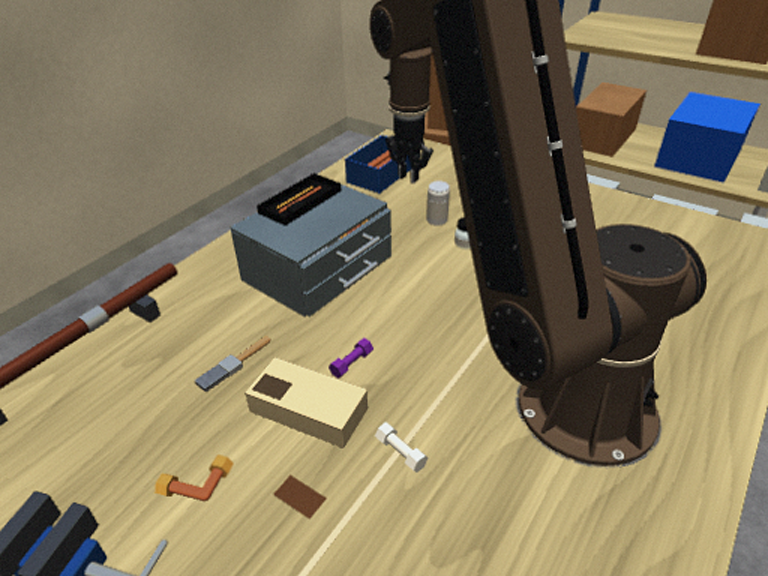

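The drawer face at (350,235) is flush with the cabinet front, the brick is empty, and the loose items in view, including the can and jar, are where they were. The gripper is clear of everything.

```bash
python3 -c "
from cell import r
print(r.sign_off())"
```

```text
the job is handed in; nothing more can be done
None
```

The union from the firebrick is lying flat in the right compartment beside the stored union, the drawer is pushed fully home, nothing else on the bench appears to have moved, and the job is handed in at about 21 s on the clock.

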